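# Mount a framed circuit board in the bench board holder

### The arm

A 6-joint arm with a two-finger parallel gripper is mounted at the origin on the work surface. World frame = base frame: x ahead of the robot, y to its left, z up, the work surface at z = 0. Lengths are in m, angles in rad, forces in N, time in s.
With the tool pointing down it reaches from about 0.35 to 0.775 m from the base axis. Payload 7.3 kg.
Tool frame: the origin (TCP) lies on the mounting face of the last link; the fingertips stand 178 mm ahead of it and the grasp point (between the pads) lies 159 mm ahead of it (robot.grip_depth is the distance from the TCP to the grasp point, in m); z points along the fingers, y is the line along which they close (so a half turn about z gives the same grasp; the last joint's range is limited). The gripper opens to 92 mm and grips with 3 to 60 N. Pads are 19 mm wide; open, the fingers measure 130 mm over their backs; the gripper's body (75 mm by 190 mm) begins 47 mm behind the grasp point.
Start: joints at [0.964, 0.342, 1.524, -0, 1.275, -0.146], TCP at [0.233, 0.47, 0.405] pointing down, gripper open.
Joint ranges: [-2.53, 2.53], [-0.77, 2.02], [0.04, 2.7], [-1, 4.14], [0.28, 2.66], [-3.11, 3.11]. Speed limits (rad/s): [2.57, 2.57, 3.14, 3.14, 3.14, 3.14].

### API

Orientations are given as [roll, pitch, yaw] about the fixed x, y, z axes, in that order (R = Rz(yaw) Ry(pitch) Rx(roll)).
In Python, from cell import observe, cams, robot, models gives the robot as it stands.
- The arm moves only by the shell command python3 -m jog 'ROWS' [FORCE]. ROWS is JSON, a list of rows, each a list of 3 entries, a list of its own where there are three numbers: the shift along the tool's x, y, z each as a share of 0.4 m, from -1 to 1, then the turn about the tool's z as a share of pi rad, from -1 to 1, then the closure, from 0 (fully open) to 1 (shut). In form: [[[x, y, z], turn, jaw], ...]. A call has 1 to 12 rows; each row is the pose to reach, as a shift and turn from the pose commanded when the call began, along the tool's axes at that moment, turning the shorter way round; what a row does not reach only later rows make up. A row lasts 1/8 s, in which the tool goes at most 62.5 mm and 10.7 degrees, less where a joint would pass 70% of its speed; a pose out of reach is approached as far as the arm can. A call with a number of a shift or a turn outside -1 to 1 is refused whole. A call with a gripper value outside its range is refused whole. The fingers move at their own pace and stop on an object; FORCE is the grip in N (left out, the last holds). Time passes only in rows, so rows that repeat a pose let the fingers close. It gives the time, the measured TCP pose, the force, the opening and the grip force at its end, in the units of the state.
- observe(): the state, without advancing time (a new reading comes with each control period).
- cams.read_camera(name): name is "scene" or "top"; returns the picture (480x640x3 uint8, red, green, blue); there is no depth.
- cams.camera_model(name): a dict with "camera_matrix" (3x3 intrinsics, pixels), "pose" (4x4, takes a point from camera to world coordinates). Camera axes: x right, y down, z forward; pixel columns grow to the right and rows downward; lengths in m; the calibration is good to about 2 mm. A picture is of the moment at which its call begins. camera_model takes no time and is no camera call.
- robot.hand_in(): hands the job in; it is judged then, once.
Trained networks look in the newest picture that a camera, given by its name, has taken for a name from the list of things; names that differ only in an ending like _2 or _b are one class to them, and where a whole thing is asked for, a point or a joint stands for the part that bears it (a point fixed in the world has none). Each returns a list of dicts, best first, with "confidence" (0 to 1); they miss things now and then, are a little off and sometimes report something else, mostly with a low value. They report only what shows in the picture. A call takes as long as a camera call. They do not tell look-alikes from the thing itself.
- models.find_in(target, camera): "position" ([x, y, z] in m, in world coordinates, good to about 4 mm: the middle of the surface that is visible of it).
- models.pinpoint(target, camera): "position" ([x, y, z] in m, in world coordinates, good to about 4 mm: a listed point, or the origin of a listed thing).
The state is a dict: "time": time; "qpos": joint angles; "qvel": joint speeds; "joint_efforts": joint torques, N m; "tool_pos": TCP position; "tool_rot": TCP orientation; "contact_force": force on the tool from outside, world axes, zero at the start; "torque": the same for the moment, N m; "opening": finger opening in m; "grip_force": force on a finger pad.
Only numpy, scipy, OpenCV 4.12 (cv2) and the standard library are available. Lean on these libraries where they do the work, as an engineer would, in place of code of your own. Each camera call takes 0.05 s, during which the arm holds its last target. There are 200 camera calls.

### The job

Mount the longer of the two framed circuit boards in the board holder on the bench: take it out of the rack and lower it upright, long edge down, all the way into the holder's channel with one end in the groove of the fixed jaw. Then slide the free jaw along until the board is pinched snugly between the two jaws, with no play left, and after that turn the jaw's black handle clockwise until it stops. Leave the shorter board standing in the rack and the other things on the bench where they are.

Things in the scene. Friction and masses are not known exactly. Their poses are not given: they have to be found in the camera images.
- long_board: The board to mount: slab 120 long (its x), 10 thick (y), 90 high (z), 0.18 kg; aluminium frame, green board and black chips inside, faces and ends alike. Origin: centre of its underside. Stands upright and loose in either rack slot, 1.7 clear on each side, its underside 8 above the bench. Its top 22 mm is a flat bar to grip from above across the thickness.
- short_board: A similar board, 80 long, 10 thick, 70 high, standing in the rack's other slot, 80 mm away centre to centre; same axes and origin. Stays there.
- rack: Grey plastic rack, fixed: floor plate 150 x 150 x 8 with two slots along its x, at y = -40 and +40, each made by two pairs of tabs (at x = -30 and +30) that rise to 30 above the bench. Origin: centre of its underside, on the bench.
- holder: Fixed board holder. Origin on the bench, below the centre of the mounted board; local x runs along the channel to the fixed jaw, z up. Base plate 12 thick, x -210 to 80, y -35 to 35; the board's underside rests on it (z = 12). Channel: two walls, x -40 to 45, 12.4 apart about y = 0, straight to z = 34, lips flaring outward to z = 43.
- fixed_groove (a point): Bottom of the fixed jaw's groove, at holder x = 60, y = 0, z = 12; axes as the holder. Dark steel jaw; vertical groove 12.4 wide, 11 deep (mouth at x = 49), open on top, straight to z = 54, then flaring lips on three sides to z = 63. The mounted board's end touches it; a board lowered some mm short slides easily up to it when pushed by the free jaw.
- jaw (a joint): Travel of the free jaw towards the fixed jaw, m: 0 fully back, 0.050 when the board is pinched between both groove bottoms (stop at 0.055). Starts between 0 and 0.02. Slides stiffly, about 3 N, and stays where it is left. It can be slid by gripping or pushing the black handle along the holder's x.
- jaw_face (a point): Bottom of the free jaw's groove, 12 above the bench, at holder x = -110 mm + travel. The dark steel free jaw stands 42 over this point, 40 wide; its groove, 13 wide and 10 deep, faces the fixed jaw; its carriage, 50 wide and 22 high over the plate, reaches 96 back from it.
- handle_grip (a point): Centre of the black bar of the clamp handle, 82 above the bench, on its vertical turning axis, 62 mm behind jaw_face. The bar is 64 long (this frame's x), 12 thick (y), 26 high (69 to 95 above the bench), on a 12 mm stem; the steel jaw near it stays below 54 and the carriage below 40.
- handle (a joint): Angle of the clamp handle, rad: grows clockwise seen from above, stop at 1.4 (tight). At 0 the bar lies along the holder's x. Starts between 0 and 0.3. Turns with about 0.06 N m and stays where it is left; it rides along with the jaw.
- meter: Yellow and black multimeter lying on the bench, 80 x 150 x 34; origin centre of underside. Leave alone.
- wrench: Steel wrench, 160 long, lying on the bench near the robot. Leave alone.
- tray: Grey open parts tray 90 x 130 x 35 on the bench; origin centre of underside. Leave alone.
Mind the look-alikes: they are no part of the job. Leave any yellow look-alike of the long_board alone.

How it is judged:
On the way, in this order (a step that is already met when the one before it is completed fails the run):
1. the long board stands fully down in the channel, one end in the fixed jaw's groove (z of long_board in the frame of holder below 0.0145 m and y of long_board in the frame of holder between -0.003 and 0.003 m and angle between the x axis of long_board and the x axis of holder, either way round below 0.05 rad and angle between long_board's own z axis and vertical below 0.06 rad and x of long_board in the frame of holder between -0.009 and 0.003 m), for 0.2 s.
2. the free jaw is slid up until the board is pinched between both jaws (z of long_board in the frame of holder below 0.0145 m and y of long_board in the frame of holder between -0.003 and 0.003 m and angle between the x axis of long_board and the x axis of holder, either way round below 0.05 rad and angle between long_board's own z axis and vertical below 0.06 rad and x of long_board in the frame of holder between -0.003 and 0.003 m and value of joint jaw between 0.047 and 0.053 m), for 0.2 s.
3. the handle is turned clockwise to its stop (value of joint handle above 1.15 rad), for 0.2 s.
At the end, for the whole second after the job is handed in: Long board upright on the holder's plate in the channel (within 2.5 mm in height, 3 mm sideways, 3 degrees), its end within 3 mm of the fixed groove bottom, free jaw against it (travel 47 to 53 mm), handle at 1.15 rad or more, board at rest; short board upright in the rack (30 mm) (all of step 2 and value of joint handle above 1.15 rad and linear speed of long_board below 0.02 m/s and distance of short_board from where it was at the start of the episode below 0.03 m and angle between short_board's own z axis and vertical below 0.25 rad); the robot touches nothing.
It fails at once if the short board is tipped over or moved more than 30 mm (distance of short_board from where it was at the start of the episode above 0.03 m or angle between short_board's own z axis and vertical above 0.4 rad).
It fails at once if the meter, the wrench or the tray is moved more than 30 mm (distance of any of meter, wrench, tray from where it was at the start of the episode above 0.03 m).
It also fails if it takes over 61 s, if anything falls off the work surface, if the arm or the gripper's body presses on something with over 40 N, if the wrist force passes 120 N, or if a joint passes its speed limit or range.

## Working session

There is one attempt and no reset: what is moved stays moved. The work goes in short steps, Python scripts to look and compute and a shell command to move; the robot and the scene stay as the last step left them, time stands still between calls to the robot, and variables do not carry over. Pictures are saved under pics/ and viewed, at most 10 in all, crops included, and the job is handed in when it is done.

```bash
mkdir -p pics; ls
python3 - <<'E'
from cell import observe, cams, robot, models
import cv2, numpy as np
for c in ("scene","top"):
    im=cams.read_camera(c); cv2.imwrite(f"pics/{c}0.png",im[:,:,::-1])
    m=cams.camera_model(c); print(c,np.round(m["camera_matrix"],1).tolist(),np.round(m["pose"],3).tolist())
    for t in ("long_board","short_board","rack","holder","fixed_groove","jaw_face","handle_grip","meter","wrench","tray"):
        print(t,[(np.round(d["position"],4).tolist(),round(d["confidence"],2)) for d in models.pinpoint(t,c)[:3]])
s=observe();print(s)
E
```

```text
pics
scene [[609.1, 0.0, 312.4], [0.0, 609.1, 238.8], [0.0, 0.0, 1.0]] [[0.472, 0.592, -0.653, 1.342], [0.881, -0.306, 0.359, -0.392], [0.012, -0.746, -0.666, 0.901], [0.0, 0.0, 0.0, 1.0]]
long_board [([0.7224, 0.3325, 0.0033], 0.78), ([0.5708, 0.3043, 0.0095], 0.62)]
short_board [([0.4902, 0.3257, 0.0077], 0.56)]
rack [([0.5305, 0.3226, 0.001], 0.75)]
holder [([0.4899, -0.0052, 0.0002], 0.64)]
fixed_groove [([0.4898, 0.0518, 0.0125], 0.87)]
jaw_face [([0.4952, -0.1106, 0.0107], 0.62)]
handle_grip [([0.4939, -0.1727, 0.0781], 0.75), ([0.5302, 0.3214, -0.0006], 0.33)]
meter [([0.7475, -0.1035, -0.0034], 0.61)]
wrench [([0.3761, 0.0628, 0.0002], 0.89), ([0.74, 0.1388, 0.0021], 0.24)]
tray [([0.7406, 0.1385, 0.0015], 0.68), ([0.4978, -0.1089, 0.0087], 0.36)]
top [[481.5, 0.0, 326.9], [0.0, 481.5, 243.2], [0.0, 0.0, 1.0]] [[-0.031, -0.978, 0.206, 0.386], [-0.999, 0.032, -0.002, 0.043], [-0.005, -0.206, -0.979, 0.918], [0.0, 0.0, 0.0, 1.0]]
long_board [([0.7229, 0.3287, -0.0009], 0.92)]
short_board [([0.4873, 0.3275, 0.0069], 0.92)]
rack [([0.5295, 0.3141, -0.003], 0.64)]
holder [([0.4899
[... 294 characters left out ...]
{'time': 1.1, 'qpos': array([ 9.63997877e-01,  3.42006879e-01,  1.52410247e+00, -1.77103575e-05,
        1.27540614e+00, -1.46008291e-01]), 'qvel': array([ 8.54995128e-04, -9.37858563e-05,  1.62816262e-03, -9.24031506e-04,
        5.08477104e-04,  2.34027885e-04]), 'joint_efforts': array([ 3.44137861e-04, -4.31133342e+01, -2.44486445e+01,  7.20506930e-02,
        4.80330898e-02, -4.28595570e-06]), 'tool_pos': array([0.23343163, 0.47025176, 0.40473607]), 'tool_rot': array([3.14151878e+00, 2.79892194e-05, 2.68080765e+00]), 'contact_force': array([ 0.42185874, -0.29075314, -1.17639192]), 'torque': array([-0.03062871,  0.00528344,  0.01867216]), 'grip_force': 0.0, 'opening': 0.09187253539475193}
```

View pics/scene0.png

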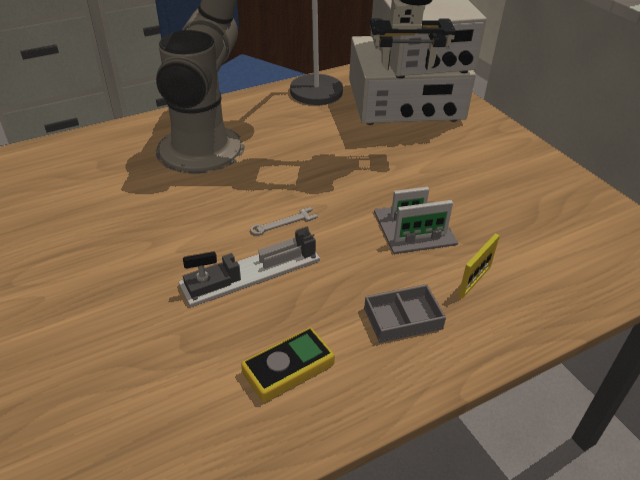

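View pics/top0.png

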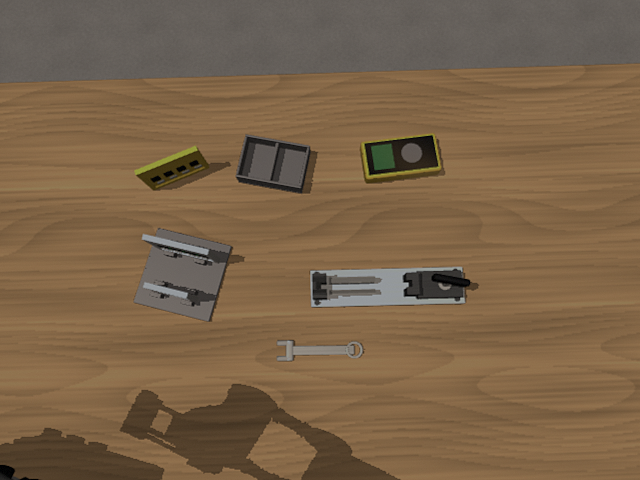

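The overviews show the long board (green, silver frame) at scene (425,222) / top (178,245). The short board is at top (168,292), the yellow look-alike at top (172,168), and the holder at top (388,287) with its fixed jaw on the left (+y). I'll zoom in to measure.

Run:
```python
import cv2, numpy as np
def crop(im,x0,y0,w,h,s):
    c=cv2.resize(im[y0:y0+h,x0:x0+w],None,fx=s,fy=s,interpolation=cv2.INTER_CUBIC)
    for i in range(0,w,10):
        cv2.line(c,(i*s,0),(i*s,6),(0,0,255),1)
        if i%20==0: cv2.putText(c,str(x0+i),(i*s+1,16),0,.35,(0,0,255),1)
    for i in range(10,h,10):
        cv2.line(c,(0,i*s),(6,i*s),(0,0,255),1); cv2.putText(c,str(y0+i),(8,i*s+4),0,.35,(0,0,255),1)
    return c
t=cv2.imread("pics/top0.png"); s=cv2.imread("pics/scene0.png")
o=np.zeros((600,800,3),np.uint8)
def put(c,x,y): o[y:y+c.shape[0],x:x+c.shape[1]]=c
put(crop(t,300,260,180,50,4),0,0); put(crop(t,130,225,110,100,4),0,200); cv2.imwrite("pics/c1.png",o)
o[:]=0
put(crop(s,175,225,150,80,4),0,0); put(crop(s,370,180,95,70,4),0,320); cv2.imwrite("pics/c2.png",o)
```

```text
(no output)
```

View pics/c1.png

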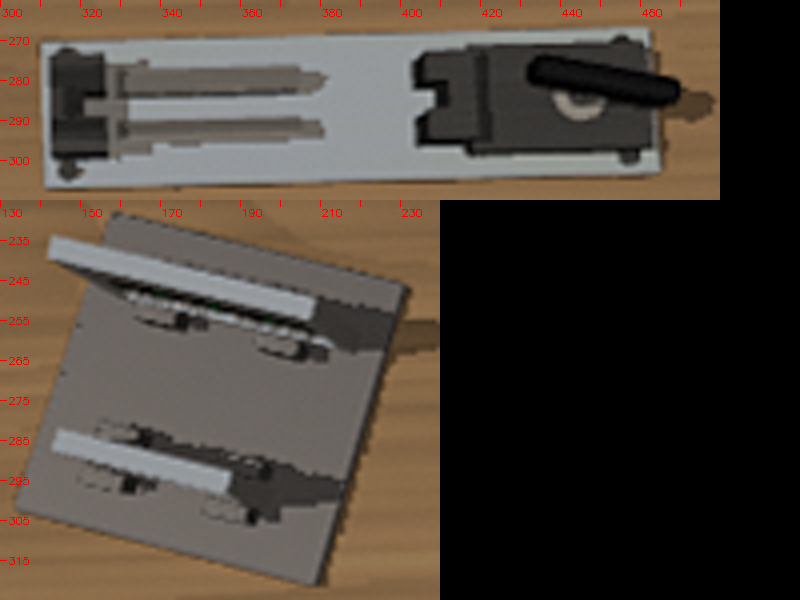

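View pics/c2.png

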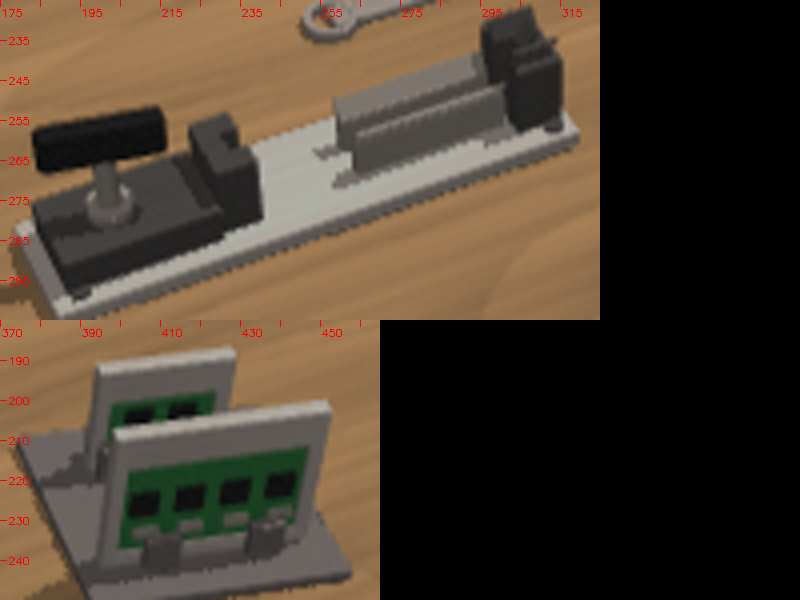

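The crops show the plate, board and handle corners. In top the plate is at (310,271), (462,267), (465,303) and (311,307), the long board's top at (142,234)-(209,255), and the handle bar at (432,277)-(470,283). In scene the long board's top runs (399,208)-(452,202). I'll fit the poses from both views.

```bash
cat > h.py <<'E'
import numpy as np
from cell import observe, cams, robot, models
from scipy.optimize import least_squares
M={c:cams.camera_model(c) for c in("scene","top")}
def proj(c,P):
    K=np.array(M[c]["camera_matrix"]);T=np.linalg.inv(np.array(M[c]["pose"]))
    q=(np.c_[P,np.ones(len(P))]@T.T)[:,:3]@K.T
    return q[:,:2]/q[:,2:]
def place(L,x,y,yaw,z):
    L=np.array(L,float);c,s=np.cos(yaw),np.sin(yaw)
    return np.c_[x+c*L[:,0]-s*L[:,1],y+s*L[:,0]+c*L[:,1],L[:,2]+z]
def fit(obs,p0,zfree=True,n=4):
    # obs: list of (camera, local xyz m, pixel)
    def f(p,each=False):
        r=[]
        for c,l,u in obs:
            r.append(proj(c,place([l],p[0],p[1],p[2],p[3] if zfree else p0[3]))[0]-np.array(u))
        return np.array(r) if each else np.ravel(r)
    p=least_squares(f,p0,loss="soft_l1").x
    return p,f(p,True)
def pix(px,py,x0,y0,oy=0): return ((px+.5)/4-.5+x0,(py-oy+.5)/4-.5+y0)
E
python3 - <<'E'
from h import *
np.set_printoptions(precision=4,suppress=True)
T=lambda a,b:pix(a,b,300,260); S=lambda a,b:pix(a,b,175,225)
o=[("top",(.08,.035,0),T(40,43)),("top",(.08,-.035,0),T(46,187)),("top",(-.21,.035,0),T(650,29)),("top",(-.21,-.035,0),T(660,172))]
# holder x -> +y ; local y -> -x : local +y is base side
o=[(c,(l[0],-l[1],0),u) for c,l,u in o]
o2=[("scene",(.08,-.035,0),S(578,137)),("scene",(-.21,.035,0),S(15,230)),("scene",(-.21,-.035,0),S(58,311))]
for ob in(o,o2,o+o2):
    p,r=fit(ob,[.49,-.005,1.57,.012],len(ob)>4); print("holder",p,"\n",r)
T=lambda a,b:pix(a,b,130,225,200); S=lambda a,b:pix(a,b,370,180,320)
# board local x along +y-ish; local -y = far(+x)
h=.06
b=[("top",(h,-.005,0),T(50,236)),("top",(h,.005,0),T(47,259)),("top",(-h,-.005,0),T(317,297)),("top",(-h,.005,0),T(312,320)),
("scene",(-h,-.005,0),S(118,440)),("scene",(h,-.005,0),S(330,412)),("scene",(-h,.005,0),S(112,430)),("scene",(h,.005,0),S(325,402))]
p,r=fit(b,[.57,.31,1.4,.098]); print("long",p,"\n",r)
p,r=fit(b[:4],[.57,.31,1.4,.098],False); print("long top",p)
p,r=fit(b[4:],[.57,.31,1.4,.098],False); print("long scene",p)
T=lambda a,b:pix(a,b,300,260); S=lambda a,b:pix(a,b,175,225)
g=[("top",(.032,-.006,0),T(533,54)),("top",(.032,.006,0),T(527,80)),("top",(-.032,-.006,0),T(680,80)),("top",(-.032,.006,0),T(676,104)),
("scene",(.032,-.006,0),S(166,119)),("scene",(-.032,-.006,0),S(33,143)),("scene",(-.032,.006,0),S(32,131)),("scene",(.032,.006,0),S(160,107))]
p,r=fit(g,[.49,-.172,1.4,.095]); print("handle",p,"\n",r)
# jaw front: top edge of free jaw prongs z .054 , local (0.010,±.02) from face
E
```

```text
holder [ 0.4904 -0.0041  1.5632  0.012 ] 
 [[ 0.0492 -0.4937]
 [-0.839   0.5356]
 [ 0.0679 -0.6908]
 [ 0.619   0.53  ]]
holder [ 0.4962 -0.0059  1.5554  0.012 ] 
 [[ 1.3732 -0.5466]
 [-0.6852 -0.9627]
 [-0.2008  1.8622]]
holder [ 0.4909 -0.0048  1.5613  0.0064] 
 [[ 0.5685 -0.4428]
 [-0.3858  0.3588]
 [-0.3229 -0.3333]
 [ 0.133   0.6696]
 [ 0.5512 -0.4874]
 [-0.5589 -0.4404]
 [ 0.0701  2.2044]]
long [0.5662 0.3069 1.3091 0.0952] 
 [[ 1.0075  0.1685]
 [ 0.0208 -0.166 ]
 [-0.1051  0.1569]
 [-0.4485 -0.1011]
 [ 0.1013  0.4049]
 [ 0.3536 -0.1466]
 [ 0.0345 -0.0131]
 [-0.2323 -0.4752]]
long top [0.5656 0.3062 1.313  0.098 ]
long scene [0.5689 0.3043 1.2992 0.098 ]
handle [ 0.4892 -0.1709  1.3657  0.0892] 
 [[ 0.1405 -0.0372]
 [ 0.7496  0.2399]
 [ 0.1813 -0.2195]
 [ 0.395   0.5972]
 [ 0.5029  0.5215]
 [ 0.5292  0.7169]
 [-0.0407 -0.4403]
 [ 0.9536 -0.5421]]
```

```bash
cat >> h.py <<'E'
def plan(target,yaw,start=None,syaw=None):
    s=observe(); p=np.array(start) if start is not None else s["tool_pos"]; y=syaw if syaw is not None else s["tool_rot"][2]
    d=np.array(target)-p
    X=np.array([np.cos(y),np.sin(y),0]);Y=np.array([np.sin(y),-np.cos(y),0])
    dy=(yaw-y+np.pi)%(2*np.pi)-np.pi
    print("shift",np.round(np.array([d@X,d@Y,-d[2]])/.4,4),"turn",round(-dy/np.pi,4))
E
python3 - <<'E'
from h import *
plan([.566,.306,.33],1.309); plan([.566,.306,.246],1.309)
E
```

```text
shift [-0.9273  0.0019  0.1868] turn 0.4367
shift [-0.9273  0.0019  0.3968] turn 0.4367
```

```bash
python3 -m jog '[[[-0.155,0,0.03],0.058,0.4],[[-0.31,0,0.06],0.116,0.4],[[-0.46,0.001,0.09],0.175,0.4],[[-0.6,0.001,0.12],0.23,0.4],[[-0.74,0.002,0.15],0.29,0.4],[[-0.85,0.002,0.17],0.345,0.4],[[-0.9273,0.002,0.187],0.4,0.4],[[-0.9273,0.002,0.187],0.4367,0.4],[[-0.9273,0.002,0.187],0.4367,0.4],[[-0.9273,0.002,0.187],0.4367,0.4]]' 30
python3 - <<'E'
from h import *
import cv2
s=observe();print(s["tool_pos"],s["tool_rot"],s["opening"],s["time"])
a=cams.read_camera("scene");b=cams.read_camera("top")
cv2.imwrite("pics/s1.png",a[:,:,::-1]);cv2.imwrite("pics/t1.png",b[:,:,::-1])
A=cv2.resize(a[100:260,330:490],None,fx=2.5,fy=2.5);B=cv2.resize(b[160:320,100:260],None,fx=2.5,fy=2.5)
cv2.imwrite("pics/c3.png",np.hstack([A,B])[:,:,::-1])
E
```

```text
time: 2.35
tool_pos: [0.5657, 0.3063, 0.3301]
tool_rot: [3.142, -0.0, 1.312]
contact_force: [-0.2, -0.3, -1.2]
opening: 0.0551
grip_force: 0.0
[0.56573913 0.30631947 0.33006479] [ 3.14154806e+00 -1.41879605e-04  1.31161136e+00] 0.055075953258186226 2.35
```

View pics/c3.png

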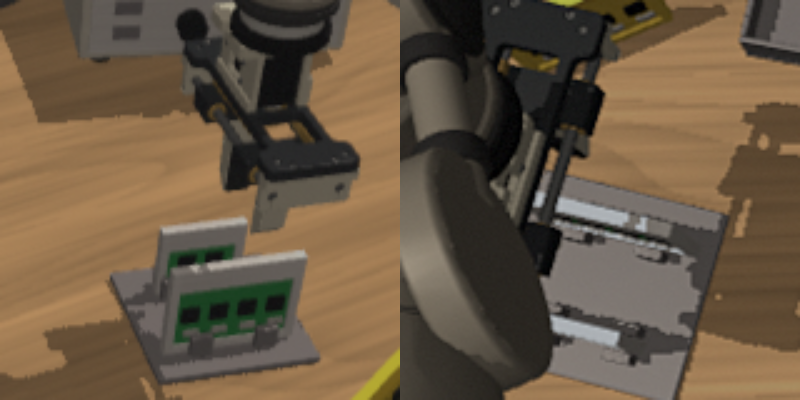

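The gripper sits above the long board with its fingers straddling the thickness (crop 240,200 over the board top at 235,265). I'll descend and grip.

```bash
python3 -m jog '[[[0,0,0.07],0,0.4],[[0,0,0.14],0,0.4],[[0,0,0.19],0,0.4],[[0,0,0.21],0,0.4],[[0,0,0.21],0,1],[[0,0,0.21],0,1],[[0,0,0.21],0,1],[[0,0,0.21],0,1],[[0,0,0.21],0,1]]' 35
```

```text
time: 3.58
tool_pos: [0.5661, 0.306, 0.2462]
tool_rot: [3.141, -0.0, 1.309]
contact_force: [4.8, -1.2, -3.0]
opening: 0.01
grip_force: 26.6
```

```bash
python3 -m jog '[[[0,0,-0.05],0,1],[[0,0,-0.1],0,1],[[0,0,-0.18],0,1],[[0,0,-0.25],0,1],[[0,0,-0.25],0,1]]'
python3 - <<'E'
from h import *
plan([.4908,-.0095,.346],1.562)
E
```

```text
time: 4.2
tool_pos: [0.5663, 0.3062, 0.348]
tool_rot: [3.138, -0.003, 1.309]
contact_force: [-0.6, -0.4, -1.9]
opening: 0.0098
grip_force: 35.0
shift [-0.8112  0.022   0.0049] turn -0.0806
```

```bash
python3 -m jog '[[[-0.12,0.003,0],-0.01,1],[[-0.26,0.007,0],-0.03,1],[[-0.4,0.011,0],-0.045,1],[[-0.54,0.015,0],-0.06,1],[[-0.67,0.018,0],-0.0806,1],[[-0.77,0.021,0],-0.0806,1],[[-0.811,0.022,0],-0.0806,1],[[-0.811,0.022,0.04],-0.0806,1],[[-0.811,0.022,0.075],-0.0806,1],[[-0.811,0.022,0.075],-0.0806,1],[[-0.811,0.022,0.075],-0.0806,1],[[-0.811,0.022,0.075],-0.0806,1]]'
python3 - <<'E'
from h import *
import cv2
np.set_printoptions(precision=4,suppress=True)
s=observe();print(s["tool_pos"],s["tool_rot"],s["opening"])
a=cams.read_camera("scene");b=cams.read_camera("top")
cv2.imwrite("pics/s2.png",a[:,:,::-1]);cv2.imwrite("pics/t2.png",b[:,:,::-1])
for c in("scene","top"):
  for t in("long_board","holder","fixed_groove","jaw_face","handle_grip"): print(c,t,[(d["position"],round(d["confidence"],2)) for d in models.pinpoint(t,c)[:2]])
def crop(im,x0,y0,w,h,s):
    c=cv2.resize(im[y0:y0+h,x0:x0+w],None,fx=s,fy=s,interpolation=cv2.INTER_CUBIC)
    for i in range(0,w,10):
        cv2.line(c,(i*s,0),(i*s,6),(255,0,0),1)
        if i%20==0: cv2.putText(c,str(x0+i),(i*s+1,16),0,.35,(255,0,0),1)
    for i in range(10,h,10):
        cv2.line(c,(0,i*s),(6,i*s),(255,0,0),1); cv2.putText(c,str(y0+i),(8,i*s+4),0,.35,(255,0,0),1)
    return c
o=np.zeros((600,800,3),np.uint8)
o[:360,:640]=crop(a,170,220,160,90,4); o[360:600,:720]=crop(b,300,255,180,60,4)
cv2.imwrite("pics/c4.png",o[:,:,::-1])
E
```

```text
time: 5.7
tool_pos: [0.4907, -0.0093, 0.3163]
tool_rot: [3.141, 0.0, 1.563]
contact_force: [0.6, 0.1, -2.1]
opening: 0.0097
grip_force: 35.0
[ 0.4907 -0.0093  0.3163] [3.1406 0.     1.5626] 0.009721254283930524
scene long_board [([0.7252, 0.3274, 0.0014], 0.64), ([0.4967, -0.0116, 0.0813], 0.58)]
scene holder [([0.4913, -0.007, -0.0006], 0.93)]
scene fixed_groove [([0.4917, 0.0514, 0.0103], 0.62), ([0.4904, -0.008, 0.0007], 0.16)]
scene jaw_face [([0.4948, -0.1091, 0.0085], 0.69)]
scene handle_grip [([0.4929, -0.1724, 0.0795], 0.94), ([0.4896, -0.0048, 0.0011], 0.38)]
top long_board []
top holder []
top fixed_groove [([0.4939, 0.0542, 0.0138], 0.74)]
top jaw_face [([0.4879, -0.1072, 0.0116], 0.72)]
top handle_grip [([0.4896, -0.1737, 0.0826], 0.47)]
```

View pics/c4.png

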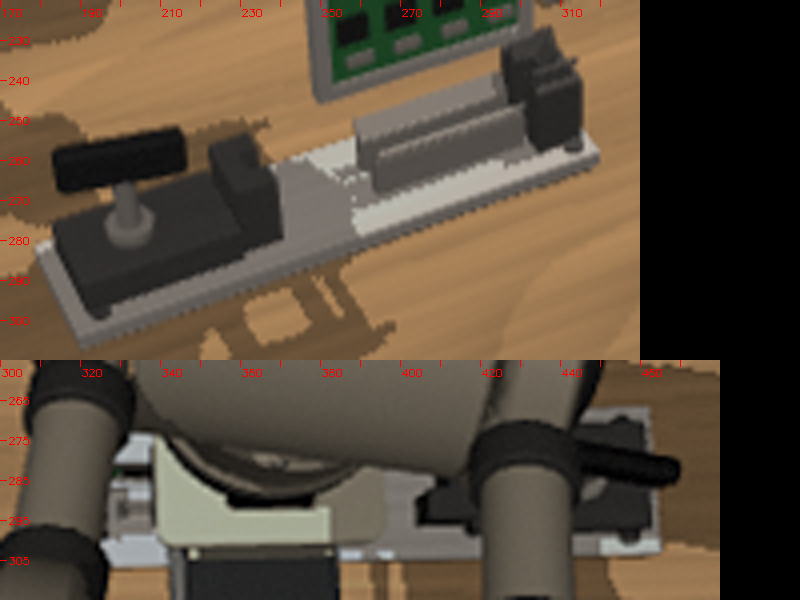

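Run:
```python
from h import *
import cv2
def draw(c,im,H,board,x0,y0,w,h,s):
    o=cv2.resize(im[y0:y0+h,x0:x0+w],None,fx=s,fy=s,interpolation=cv2.INTER_CUBIC)
    def line(L,P,col,closed=True):
        q=proj(c,place(L,P[0],P[1],P[2],P[3]));q=((q-[x0,y0]+.5)*s-.5)
        cv2.polylines(o,[np.round(q*16).astype(int).reshape(-1,1,2)],closed,col,1,cv2.LINE_AA,4)
    R=lambda a,b,y,z:[(a,-y,z),(b,-y,z),(b,y,z),(a,y,z)]
    line(R(-.21,.08,.035,.012),H,(0,0,255)); line(R(-.21,.08,.035,0),H,(255,0,255))
    line(R(-.04,.045,.0062,.034),H,(0,255,0)); line(R(-.04,.045,.0062,.012),H,(255,255,0))
    line(R(.049,.06,.0062,.054),H,(0,255,255))
    if board: line(R(-.06,.06,.005,0),board,(255,128,0)); line([(-.06,-.005,0),(-.06,-.005,.09)],board,(255,128,0),False)
    return o
H=[.4908,-.0048,1.562,0]
a=draw("scene",cv2.imread("pics/s2.png"),H,[.4907,-.0093,1.5626,.3163-.238],170,218,160,92,5)[:,:800]
b=draw("top",cv2.imread("pics/t0.png") if 0 else cv2.imread("pics/top0.png"),H,None,303,262,170,50,4)
o=np.zeros((600,800,3),np.uint8); o[:400]=a[60:460]; o[400:600,:680]=b
cv2.imwrite("pics/c5.png",o)
```

```text
(no output)
```

View pics/c5.png

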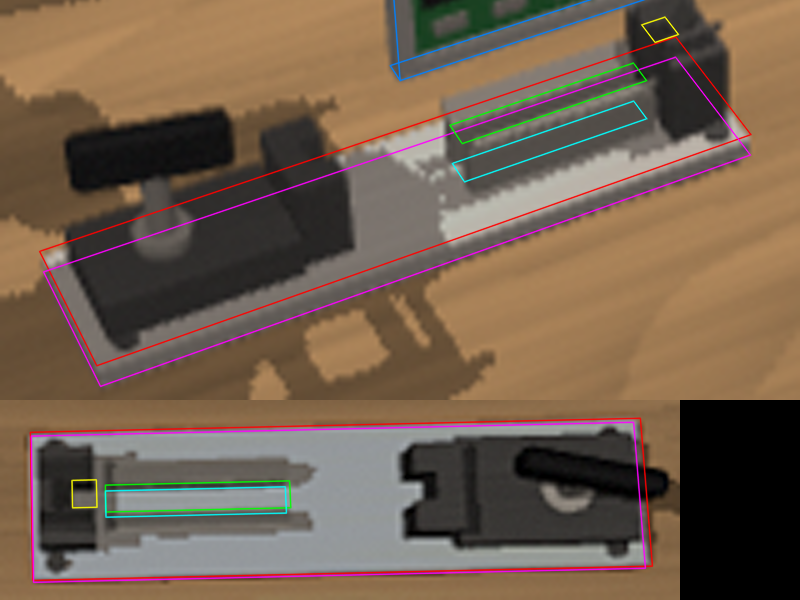

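The overlay agrees with the picture to about 1 px: the plate edges line up, the channel centre is near crop (200,499), and the board's lower corner is at (400,80). I'll lower in steps and watch the force.

```bash
python3 -m jog '[[[0,0,0.03],0,1],[[0,0,0.06],0,1],[[0,0,0.075],0,1],[[0,0,0.075],0,1]]'; python3 -m jog '[[[0,0,0.01],0,1],[[0,0,0.02],0,1],[[0,0,0.03],0,1],[[0,0,0.03],0,1]]'
```

```text
time: 6.8
tool_pos: [0.4906, -0.0096, 0.2853]
tool_rot: [-3.141, -0.0, 1.562]
contact_force: [1.4, 0.2, -2.3]
opening: 0.0097
grip_force: 35.0
time: 7.3
tool_pos: [0.4906, -0.0096, 0.2736]
tool_rot: [-3.142, -0.0, 1.562]
contact_force: [0.5, -0.1, -2.5]
opening: 0.0099
grip_force: 35.0
```

```bash
python3 -m jog '[[[0,0,0.015],0,1],[[0,0,0.03],0,1],[[0,0,0.04],0,1],[[0,0,0.05],0,1],[[0,0,0.055],0,1],[[0,0,0.055],0,1]]'
```

```text
time: 8.05
tool_pos: [0.4907, -0.0096, 0.2517]
tool_rot: [3.141, -0.0, 1.562]
contact_force: [3.2, 0.6, -3.4]
opening: 0.0093
grip_force: 35.0
```

```bash
python3 -m jog '[[[0,0,0.004],0,1],[[0,0,0.004],0,1]]'; python3 -m jog '[[[0,0,0.004],0,1],[[0,0,0.004],0,1]]'
```

```text
time: 8.3
tool_pos: [0.4906, -0.0096, 0.2504]
tool_rot: [3.141, 0.0, 1.562]
contact_force: [2.7, 0.4, -3.7]
opening: 0.0096
grip_force: 35.0
time: 8.55
tool_pos: [0.4906, -0.0095, 0.2501]
tool_rot: [3.14, 0.0, 1.562]
contact_force: [-0.1, 0.2, 11.8]
opening: 0.0098
grip_force: 35.0
```

```bash
python3 -m jog '[[[0,0,0],0,0.6],[[0,0,0],0,0.6],[[0,0,0],0,0.6],[[0,0,-0.06],0,0.6],[[0,0,-0.16],0,0.6],[[0,0,-0.25],0,0.6],[[0,0,-0.25],0,0.6]]'
python3 - <<'E'
from h import *
plan([.4892,-.171,.32],1.366)
plan([.4892,-.171,.241],1.366)
E
```

```text
time: 9.43
tool_pos: [0.491, -0.0097, 0.3511]
tool_rot: [3.136, 0.001, 1.562]
contact_force: [0.7, -0.4, -0.6]
opening: 0.0368
grip_force: 0.0
shift [-0.4034 -0.001   0.0778] turn 0.0624
shift [-0.4034 -0.001   0.2753] turn 0.0624
```

```bash
python3 -m jog '[[[-0.13,0,0],0.02,0.5],[[-0.27,0,0.02],0.04,0.5],[[-0.4,-0.001,0.05],0.0624,0.5],[[-0.403,-0.001,0.078],0.0624,0.5],[[-0.403,-0.001,0.078],0.0624,0.5],[[-0.403,-0.001,0.078],0.0624,0.5]]'
python3 - <<'E'
from h import *
import cv2
s=observe();print(s["tool_pos"],s["tool_rot"])
a=cams.read_camera("scene");b=cams.read_camera("top")
cv2.imwrite("pics/s3.png",a[:,:,::-1]);cv2.imwrite("pics/t3.png",b[:,:,::-1])
A=cv2.resize(a[180:310,165:325],None,fx=5,fy=5,interpolation=cv2.INTER_CUBIC)[:600]
cv2.imwrite("pics/c6.png",A[:,:,::-1])
for c in("scene","top"):
  for t in("long_board","handle_grip"): print(c,t,[(np.round(d["position"],4).tolist(),round(d["confidence"],2)) for d in models.pinpoint(t,c)[:3]])
E
```

```text
time: 10.18
tool_pos: [0.4888, -0.1696, 0.3174]
tool_rot: [-3.141, -0.001, 1.368]
contact_force: [0.1, -0.7, 1.2]
opening: 0.0457
grip_force: 0.0
[ 0.48878139 -0.16961326  0.31738328] [-3.14095124e+00 -5.11755322e-04  1.36779281e+00]
scene long_board [([0.7233, 0.3302, 0.0026], 0.93), ([0.4957, -0.0105, 0.0171], 0.66)]
scene handle_grip [([0.4901, -0.1733, 0.0815], 0.56)]
top long_board [([0.4889, -0.0127, 0.0109], 0.97), ([0.725, 0.3313, -0.0018], 0.64), ([0.7455, -0.1147, 0.0036], 0.31)]
top handle_grip [([0.489, -0.174, 0.0805], 0.53)]
```

View pics/c6.png

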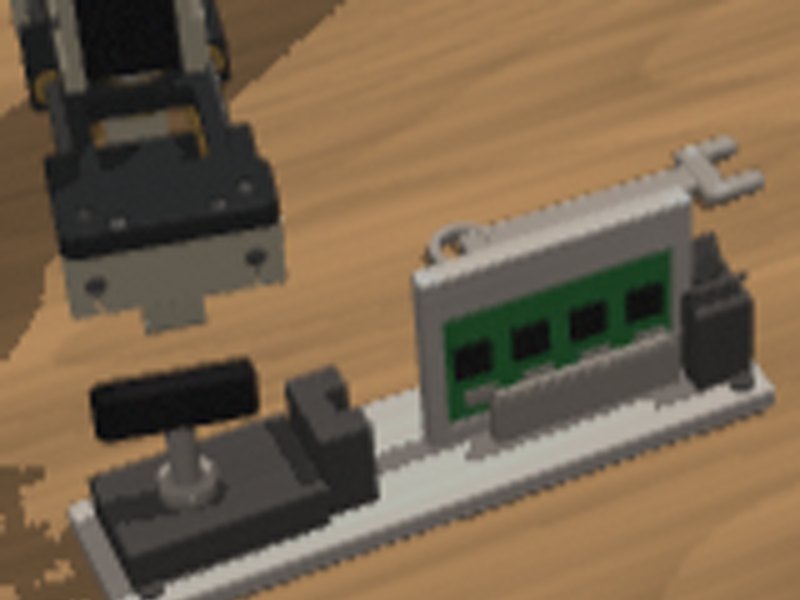

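The board stands seated in the channel with its right end in the fixed groove (crop 685,300). The handle bar is at (175,400), directly under the gripper. I'll descend and grip the bar.

```bash
python3 -m jog '[[[0,0,0.06],0,0.5],[[0,0,0.12],0,0.5],[[0,0,0.17],0,0.5],[[0,0,0.19],0,0.5],[[0,0,0.19],0,1],[[0,0,0.19],0,1],[[0,0,0.19],0,1],[[0,0,0.19],0,1],[[0,0,0.19],0,1]]' 40
python3 - <<'E'
from h import *
p=observe()["tool_pos"]
y=p[1]+.038; plan([p[0]+.0004,y,p[2]],observe()["tool_rot"][2])
E
```

```text
time: 11.6
tool_pos: [0.4903, -0.1711, 0.2422]
tool_rot: [3.136, 0.001, 1.366]
contact_force: [9.9, -0.0, -4.0]
opening: 0.0119
grip_force: 40.0
shift [ 0.0932 -0.0184 -0.    ] turn -0.0
```

```bash
python3 -m jog '[[[0.012,0.001,0],0,1],[[0.03,-0.003,0],0,1],[[0.05,-0.007,0],0,1],[[0.07,-0.011,0],0,1],[[0.093,-0.0155,0],0,1],[[0.093,-0.0155,0],0,1]]'
python3 - <<'E'
from h import *
p=observe()["tool_pos"]
plan([p[0],p[1]+.001,p[2]],observe()["tool_rot"][2])
E
```

```text
time: 12.35
tool_pos: [0.491, -0.1323, 0.2422]
tool_rot: [3.138, -0.001, 1.366]
contact_force: [6.6, 1.9, 0.4]
opening: 0.0118
grip_force: 40.0
shift [ 0.0024 -0.0005 -0.    ] turn -0.0
```

```bash
python3 -m jog '[[[0.004,-0.0008,0],0,1],[[0.008,-0.001,0],0,1],[[0.008,-0.001,0],0,1]]'; python3 -m jog '[[[0.0035,0,0],0,1],[[0.0035,0,0],0,1]]';python3 -m jog '[[[0.0035,-0.0005,0],0,1],[[0.0035,-0.0005,0],0,1]]'
```

```text
time: 12.72
tool_pos: [0.4911, -0.1299, 0.2422]
tool_rot: [3.139, 0.001, 1.366]
contact_force: [4.8, -3.6, 0.9]
opening: 0.012
grip_force: 40.0
time: 12.98
tool_pos: [0.4912, -0.1288, 0.2422]
tool_rot: [3.139, 0.001, 1.366]
contact_force: [3.7, -4.4, 2.6]
opening: 0.0118
grip_force: 40.0
time: 13.22
tool_pos: [0.4912, -0.1274, 0.2422]
tool_rot: [3.139, 0.001, 1.366]
contact_force: [2.9, -4.2, 3.3]
opening: 0.0115
grip_force: 40.0
```

```bash
python3 -m jog '[[[0.003,-0.0005,0],0,1],[[0.003,-0.0005,0],0,1]]';python3 -m jog '[[[0.003,-0.0005,0],0,1],[[0.003,-0.0005,0],0,1]]'
```

```text
time: 13.48
tool_pos: [0.4912, -0.1262, 0.2422]
tool_rot: [3.139, 0.001, 1.366]
contact_force: [3.2, -4.4, 3.1]
opening: 0.0117
grip_force: 40.0
time: 13.72
tool_pos: [0.4913, -0.1255, 0.2422]
tool_rot: [3.139, 0.002, 1.366]
contact_force: [2.4, -8.2, 1.7]
opening: 0.0117
grip_force: 40.0
```

```bash
python3 -m jog '[[[0.003,-0.0005,0],0,1],[[0.003,-0.0005,0],0,1]]'
```

```text
time: 13.98
tool_pos: [0.4913, -0.1251, 0.2422]
tool_rot: [3.139, 0.004, 1.366]
contact_force: [0.9, -12.8, 1.2]
opening: 0.0115
grip_force: 40.0
```

The wrist force rises steadily at the expected travel, so the board is pinched. Next I turn the handle clockwise.

```bash
python3 -m jog '[[[0.002,0,0],0.04,1],[[0.002,0,0],0.09,1],[[0.002,0,0],0.14,1],[[0.002,0,0],0.19,1],[[0.002,0,0],0.19,1]]'
python3 - <<'E'
from h import *
print(observe()["torque"])
E
```

```text
time: 14.6
tool_pos: [0.4918, -0.1252, 0.2423]
tool_rot: [3.135, 0.001, 0.768]
contact_force: [2.0, -18.6, -1.0]
opening: 0.012
grip_force: 40.0
[-2.80693873 -0.17996368 -0.06002215]
```

```bash
python3 -m jog '[[[0,0,0],0.05,1],[[0,0,0],0.1,1],[[0,0,0],0.15,1],[[0,0,0],0.18,1],[[0,0,0],0.195,1],[[0,0,0],0.195,1]]'
python3 - <<'E'
from h import *
print(observe()["torque"])
E
```

```text
time: 15.35
tool_pos: [0.4921, -0.1258, 0.2423]
tool_rot: [3.134, -0.003, 0.157]
contact_force: [3.8, -21.9, -3.6]
opening: 0.0116
grip_force: 40.0
[-3.33281185 -0.20428697  0.14420199]
```

```bash
python3 -m jog '[[[-0.001,0.009,0],0,1],[[-0.001,0.009,0],0,1],[[-0.001,0.009,0],0,0.65],[[-0.001,0.009,0],0,0.65],[[-0.001,0.009,0],0,0.65],[[-0.001,0.009,-0.06],0,0.65],[[-0.001,0.009,-0.16],0,0.65],[[-0.001,0.009,-0.3],0,0.65],[[-0.001,0.009,-0.35],0,0.65],[[-0.001,0.009,-0.35],0,0.65]]'
python3 - <<'E'
from h import *
import cv2
a=cams.read_camera("scene");b=cams.read_camera("top")
A=cv2.resize(a[170:310,165:325],None,fx=3,fy=3,interpolation=cv2.INTER_CUBIC);B=cv2.resize(b[240:320,290:490],None,fx=2.1,fy=2.1,interpolation=cv2.INTER_CUBIC)
o=np.zeros((600,800,3),np.uint8);o[:420,:480]=A;o[425:425+168,:420]=B;o[425:593,430:790]=cv2.resize(a[170:260,360:480],(360,168))
cv2.imwrite("pics/c7.png",o[:,:,::-1])
for c in("scene","top"):
  for t in("long_board","handle_grip","jaw_face","short_board"): print(c,t,[(np.round(d["position"],4).tolist(),round(d["confidence"],2)) for d in models.pinpoint(t,c)[:2]])
E
```

```text
time: 16.6
tool_pos: [0.4913, -0.1261, 0.3828]
tool_rot: [3.14, -0.003, 0.157]
contact_force: [0.1, -0.3, -0.3]
opening: 0.0325
grip_force: 0.0
scene long_board [([0.4951, -0.0046, 0.0157], 0.92), ([0.7244, 0.3333, 0.0016], 0.75)]
scene handle_grip [([0.4922, -0.1266, 0.079], 0.77), ([0.7429, 0.1384, -0.0019], 0.52)]
scene jaw_face [([0.4958, -0.0613, 0.009], 0.72)]
scene short_board [([0.4923, 0.3275, 0.0063], 0.96)]
top long_board [([0.7287, 0.3304, -0.0028], 0.73), ([0.4872, -0.0068, 0.0095], 0.66)]
top handle_grip []
top jaw_face [([0.5281, 0.3187, -0.0027], 0.66), ([0.4861, -0.0582, 0.01], 0.64)]
top short_board [([0.4917, 0.3291, 0.005], 0.71)]
```

View pics/c7.png

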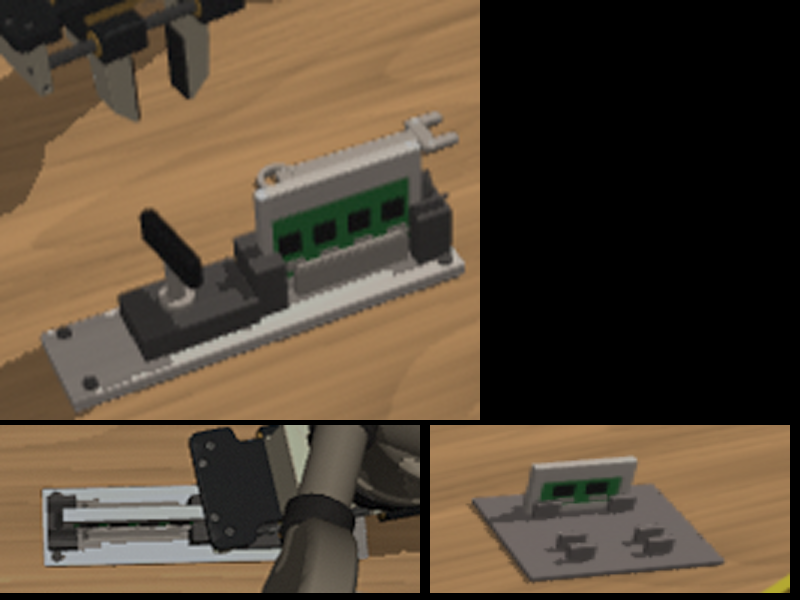

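The board is pinched between the free jaw (crop 260,270) and the fixed jaw (430,230). The handle is turned across the holder (170,245), and the short board still stands in the rack. The gripper is clear, so I'm handing in.

```bash
python3 -c "
from cell import robot
print(robot.hand_in())"
```

```text
the job is handed in; nothing more can be done
None
```

The long board is seated in the holder and pinched between both jaws, the handle is turned clockwise to its stop, the short board still stands in the rack, and the job is handed in (no verdict was returned).

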